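# Close the stilt case: flap first, then cover

## Robot

A 6-joint arm with a two-finger parallel gripper is mounted at the origin on a cart in front of the work surface, level with it; the furniture and walls round the work are solid. World frame = base frame: x ahead of the robot, y to its left, z up, the work surface at z = 0. Lengths are in m, angles in rad, forces in N, time in s.
With the tool pointing down it reaches from about 0.425 to 0.95 m from the base axis. Payload 3.5 kg.
Tool frame: the origin (TCP) lies on the mounting face of the last link; the fingertips stand 173 mm ahead of it and the grasp point (between the pads) lies 155 mm ahead of it; z points along the fingers, y is the line along which they close (so a half turn about z gives the same grasp; the last joint's range is limited). The gripper opens to 85 mm and grips with 20 to 120 N. Pads are 22 mm wide; open, the fingers measure 114 mm over their backs; the gripper's body (76 mm by 85 mm) begins 54 mm behind the grasp point. The pads swing forward as they close: fully open they stand 13 mm farther back than shut.
Start: joints at [-1.309, 0.286, 1.577, -0, 1.279, -0.15], TCP at [0.27, -0.619, 0.405] pointing down, gripper open.
Joint ranges: [-2.77, 2.77], [-0.9, 2.22], [0.21, 2.48], [-1.53, 4.67], [0.24, 2.81], [-2.84, 2.84]. Speed limits (rad/s): [2.79, 2.79, 3.14, 3.14, 3.14, 3.14].

## Interface

Orientations are given as a unit quaternion [w, x, y, z].
In Python, from rig import manip, grab_frame, get_calibration, workorder gives the robot as it stands. The module is installed in compiled form; this text tells all that it offers.
- The arm moves only by the tool play_rows, never from a script. Its argument "commands" is a list of rows, each a list of 7 numbers: the shift along the tool's x, y, z each as a share of 100 mm, from -1 to 1, then the turn, a rotation vector about the tool's x, y, z each as a share of 90 degrees, from -1 to 1, then the opening, from 0 (shut) to 1 (fully open). In form: [[x, y, z, wx, wy, wz, grip], ...]. A call has exactly 5 rows; each row shifts and turns the commanded pose from where the row before left it, along the tool's axes as they then stand; what a row does not reach is not made up. A row lasts 1/10 s, in which the tool goes at most 50 mm and 8.59 degrees, less where a joint would pass 70% of its speed; a pose out of reach is approached as far as the arm can. A call with a number of a shift or a turn outside -1 to 1 is refused whole. A call with a gripper value outside its range is refused whole. The fingers move at their own pace and stop on an object; "squeeze" is the grip in N (left out, the last holds). Time passes only in rows, so rows that do not move let the fingers close, or fill a call up. It gives the time, the measured TCP pose, the force, the opening and the grip force at its end, in the units of the state.
- manip.get_obs(): the state, without advancing time (a new reading comes with each control period).
- grab_frame(name): name is "side" or "top" or "wrist"; returns the picture (384x512x3 uint8, red, green, blue); there is no depth.
- get_calibration(name): a dict with "K" (3x3 intrinsics, pixels), "rvec" (rotation vector, rad) and "tvec" (3), from world to camera coordinates, as OpenCV has them. Camera axes: x right, y down, z forward; pixel columns grow to the right and rows downward; lengths in m; the calibration is good to about 2 mm. A picture is of the moment at which its call begins: read the wrist's pose just before it. get_calibration takes no time and is no camera call; for the wrist camera it gives the pose at the moment of the call.
- workorder.close_job(): hands the job in; it is judged then, once.
The state is a dict: "t": time; "joint_pos": joint angles; "qvel": joint speeds; "joint_torque": joint torques, N m; "tool_pos": TCP position; "eef_rot": TCP orientation; "wrist_force": force on the tool from outside, world axes, zero at the start; "ft_torque": the same for the moment, N m; "finger_gap": finger opening in m; "grasp_force": force on a finger pad.
Only numpy, scipy, OpenCV 4.12 (cv2) and the standard library are available. Lean on these libraries where they do the work, as an engineer would, in place of code of your own. Each camera call takes 0.05 s, during which the arm holds its last target. There are 200 camera calls.

## Task

Pack up the open grey case: push its upright yellow flap down until it lies flat over the compartment with the firing stilts, then swing the blue cover fully shut over it. Only push, with the fingertips or the outside of the fingers, and pick nothing up; leave the two jars, the bottle and the green tin standing where they are.

Things in the scene. Friction and masses are not known exactly. Their poses are not given: they have to be found in the camera images.
- case: Grey open-topped plastic case, fixed to the table, 180 (x) x 230 (y) x 60 mm high, walls and floor 5 mm, turned up to 0.75 rad. Origin: centre of the underside. x points from its front (carrying handle, robot side) to the cover's hinge, y left, z up. A 41 mm high partition at y = +22 mm: front left (+y) two firing stilts under the flap, right (-y) open cells with a jar and a small red cap.
- flap (a joint): Angle (rad) of the yellow flap: 0 = folded flat, about 1.5 = upright; starts at 1.3 to 1.65, limit 1.7. It folds towards the case's -y (right), so it is pushed from the outer left side. Stiff hinge (0.05 N m, below 1 N at the edge): it stays at any angle. A stop at 0 holds it level, its top 12 mm below the case's rim.
- flap_hinge (a point): Middle of the flap's hinge line, which runs along the case's x at case x = -30, y = +105, z = 46 mm, 80 mm long.
- flap_edge (a point): Middle of the flap's free edge (end of its tab), mid-thickness, 79 mm from the hinge. The flap is 80 mm wide (along the case's x), 4 mm thick and reaches 68 mm from the hinge; the tab, 40 mm wide, reaches 79 mm.
- cover (a joint): Angle (rad) of the blue cover: 0 = shut on the case, 1.57 = upright; starts at 1.45 to 1.75, limit 1.85. It swings towards the case's -x, so it is pushed from behind (far side). Stiff hinge (0.32 N m, 1 to 4 N at the edge): it stays at any angle and does not fall. An upright flap blocks the cover: the cover does not fold it.
- cover_hinge (a point): Middle of the cover's hinge line, which runs along the case's y at case x = +92, y = 0, z = 60 mm.
- cover_edge (a point): Middle of the cover's free edge, on its outer face, 184 mm from the hinge. The cover is 234 mm wide and 17 mm thick: shut, its outer face lies 17 mm above the hinge line, 77 mm above the table.
- dark_jar: Small loose jar with black cap and pink content, 39 mm in diameter, 46 mm high, standing on the case's floor in the back right cell, below the rim. Origin: centre of its underside. Leave it.
- white_jar: Small loose jar with white cap and pale blue content, 43 mm in diameter, 50 mm high, on the table right of the case. Origin: centre of its underside. Leave it.
- tall_bottle: White loose bottle with blue label, 53 mm in diameter, 118 mm high, on the table behind right of the case. Origin: centre of its underside. Leave it.
- green_tin: Loose dark green tin, 66 x 89 x 22 mm, flat on the table behind left of the case. Origin: centre of its underside. Leave it.
Mind the look-alikes: they are no part of the job. Of the things that look like the white_jar, take the one that is nearest to the robot's base at the start. What is shaped like the tall_bottle but pink is not meant.

How it is judged:
On the way, in this order (a step that is already met when the one before it is completed fails the run):
1. the flap lies flat while the cover still stands open (value of joint flap below 0.05 rad and value of joint cover above 1.1 rad), for 0.2 s.
2. the cover is shut over the flap (value of joint each of cover, flap below 0.05 rad), for 0.2 s.
At the end, for the whole second after the job is handed in: Flap within 0.05 rad of flat, cover within 0.05 rad of shut and at rest; both jars, the bottle and the tin upright (within 0.35 rad) and within 30 mm of where they stood (all of step 2 and velocity of joint cover between -0.05 and 0.05 rad/s and distance of each of dark_jar, white_jar, tall_bottle, green_tin from where it was at the start of the episode below 0.03 m and angle between each of dark_jar, white_jar, tall_bottle, green_tin's own z axis and vertical below 0.35 rad); the robot touches nothing.
It fails at once if the cover is swung down (below 1.05 rad) while the flap still stands up (above 0.15 rad) (value of joint cover below 1.05 rad and value of joint flap above 0.15 rad).
It fails at once if the dark-capped jar is lifted off its place, carried, shoved more than 30 mm or tipped (height (world z) of dark_jar above 0.02 m or distance of dark_jar from where it was at the start of the episode above 0.03 m or angle between dark_jar's own z axis and vertical above 0.35 rad).
It fails at once if the white-capped jar is lifted off its place, carried, shoved more than 30 mm or tipped (height (world z) of white_jar above 0.02 m or distance of white_jar from where it was at the start of the episode above 0.03 m or angle between white_jar's own z axis and vertical above 0.35 rad).
It fails at once if the bottle is lifted off its place, carried, shoved more than 30 mm or tipped (height (world z) of tall_bottle above 0.02 m or distance of tall_bottle from where it was at the start of the episode above 0.03 m or angle between tall_bottle's own z axis and vertical above 0.35 rad).
It fails at once if the green tin is lifted off its place, carried, shoved more than 30 mm or tipped (height (world z) of green_tin above 0.02 m or distance of green_tin from where it was at the start of the episode above 0.03 m or angle between green_tin's own z axis and vertical above 0.35 rad).
It also fails if it takes over 48 s, if anything falls off the work surface, if the arm or the gripper's body presses on something with over 40 N, if the wrist force passes 120 N, or if a joint passes its speed limit or range.

## Working session

There is one attempt and no reset: what is moved stays moved. The work goes in short steps, Python scripts to look and compute and a tool call to move; the robot and the scene stay as the last step left them, time stands still between calls to the robot, and variables do not carry over. Pictures are saved under pics/ and viewed, at most 10 in all, crops included, and the job is handed in when it is done.

Besides the shell and the picture viewer there is one more tool, called as name([rows], argument=value, ...), one row to a line, values as JSON. play_rows: Moves the arm, as the interface text tells. Shift numbers are shares of 100 mm and turn numbers shares of 90 degrees, none past 1 either way. Its arguments: {"type":"object","properties":{"commands":{"type":"array"},"squeeze":{"type":"number"}},"required":["commands"]}

```bash
mkdir -p pics
python3 - <<'E'
from rig import manip, grab_frame, get_calibration
import cv2,numpy as np
for n in("side","top"):
    cv2.imwrite(f"pics/{n}0.png",grab_frame(n)[:,:,::-1])
    c=get_calibration(n);R=cv2.Rodrigues(np.array(c["rvec"]))[0];print(n,-R.T@np.array(c["tvec"]).ravel(),R[2],c["K"][0][0])
o=manip.get_obs();print(o["t"],o["tool_pos"],o["eef_rot"],o["finger_gap"])
E
```

```text
side [0.62139564 0.92701045 0.84139738] [-0.04573132 -0.77980672 -0.62434776] 385.30154466579444
top [ 0.39474462 -0.02435266  1.13185521] [ 0.15441585  0.01158757 -0.98793799] 428.4903448887644
0.1 [ 0.27013517 -0.6183452   0.40345323] [-1.07923860e-03  9.78878671e-01  2.04439181e-01 -6.12579923e-05] 0.0856140742935933
```

View pics/side0.png

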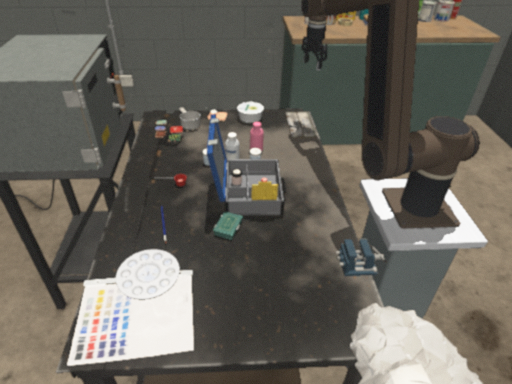

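View pics/top0.png

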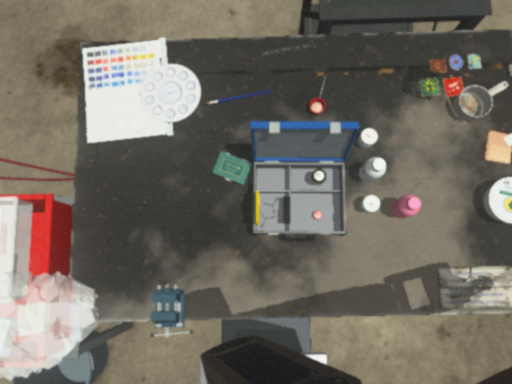

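The side view shows the open case with its yellow flap up at about (265,190), the blue cover at (217,165) and the tin at (228,225). In the top view the case spans about (253..345, 160..235), with the tin at (232,167), the bottle at (375,167) and the white jar at (371,203). Next I enlarge the case for exact corners.

Run:
```python
import cv2,numpy as np
im=cv2.imread("pics/top0.png")[110:245,205:400]
a=cv2.resize(im,None,fx=4,fy=4,interpolation=cv2.INTER_CUBIC)
cv2.imwrite("pics/top0c.png",a)
```

```text
(no output)
```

View pics/top0c.png

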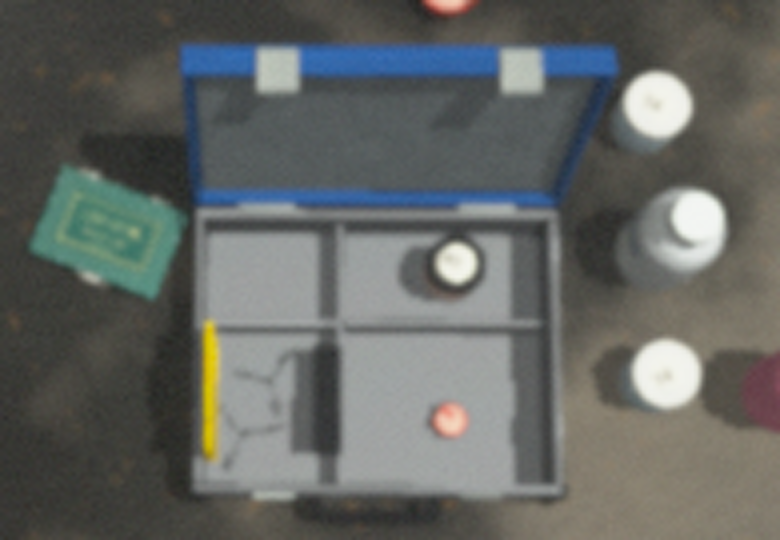

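The crop shows the rim corners at about (197,210), (558,210), (563,494) and (195,492). The cover edge runs from (182,45) to (617,48), and the flap edge lies near x = 210 from y = 320 to 458.

```bash
cat > h.py <<'E'
import cv2,numpy as np
from rig import get_calibration
def ray(n,px):
    c=get_calibration(n);R=cv2.Rodrigues(np.array(c["rvec"]))[0];t=np.array(c["tvec"]).ravel()
    d=R.T@np.append(cv2.undistortPoints(np.array([[px]],float),np.array(c["K"]),None).ravel(),1)
    return -R.T@t,d
def onz(n,px,z):
    o,d=ray(n,px);return o+d*(z-o[2])/d[2]
def crop(p): return (np.array(p)+.5)/4-.5+[205,110]
E
python3 - <<'E'
from h import *
P=lambda p,z:onz("top",crop(p),z)
BL,BR,FR,FL=[P(p,.06) for p in((197,210),(558,210),(563,494),(195,492))]
print(*[x.round(4) for x in(BL,BR,FR,FL)])
print("sizes",[np.linalg.norm(x).round(4) for x in(BL-BR,FL-FR,BL-FL,BR-FR)])
y=(BL-BR)+(FL-FR);yaw=np.arctan2(-y[0],y[1]);C=(BL+BR+FR+FL)/4
C[2]=0;print("yaw",yaw,"C",C)
R=np.array([[np.cos(yaw),-np.sin(yaw),0],[np.sin(yaw),np.cos(yaw),0],[0,0,1]])
# cover angle: outer edge back corner; outer face at angle: hinge + 184*u +17*n
for px in((182,45),(617,48)):
    o,d=ray("top",crop(px));o=R.T@(o-C);d=R.T@d
    for a in np.arange(1.4,1.86,.05):
        x=.092-.184*np.cos(a)+.017*np.sin(a);z=.06+.184*np.sin(a)+.017*np.cos(a)
        q=o+d*(z-o[2])/d[2];print(a.round(2),(q[0]-x).round(4),q[1].round(3),end=" | ")
    print()
for px in((203,390),(217,390),(210,322),(210,458)):
    o,d=ray("top",crop(px));o=R.T@(o-C);d=R.T@d
    print(px,[(o+d*(z-o[2])/d[2]).round(4)[:2] for z in(.114,.125)])
for n,p,z in(("wj",(666,373),.05),("bot",(698,217),.118),("wj2",(657,103),.05),("dj",(455,262),.051),("tinL",(32,245),.022),("tinR",(187,217),.022),("tinF",(152,298),.022),("tinB",(66,166),.022)):
    q=P(p,z);print(n,q.round(3),(R.T@(q-C)).round(3))
E
```

```text
[0.6349 0.0098 0.06  ] [ 0.6284 -0.2204  0.06  ] [ 0.4481 -0.2138  0.06  ] [0.4552 0.0149 0.06  ]
sizes [np.float64(0.2303), np.float64(0.2288), np.float64(0.1798), np.float64(0.1804)]
yaw -0.02937893076867943 C [ 0.54165889 -0.10235813  0.        ]
1.4 0.0621 0.117 | 1.45 0.0527 0.117 | 1.5 0.0434 0.117 | 1.55 0.0344 0.117 | 1.6 0.0254 0.117 | 1.65 0.0167 0.117 | 1.7 0.0083 0.117 | 1.75 0.0 0.117 | 1.8 -0.0079 0.117 | 1.85 -0.0156 0.117 | 
1.4 0.0604 -0.117 | 1.45 0.051 -0.116 | 1.5 0.0417 -0.116 | 1.55 0.0326 -0.117 | 1.6 0.0237 -0.117 | 1.65 0.015 -0.117 | 1.7 0.0065 -0.117 | 1.75 -0.0017 -0.118 | 1.8 -0.0096 -0.118 | 1.85 -0.0173 -0.119 | 
(203, 390) [array([-0.0321,  0.1083]), array([-0.0334,  0.1079])]
(217, 390) [array([-0.0321,  0.0999]), array([-0.0334,  0.0997])]
(210, 322) [array([0.009 , 0.1044]), array([0.0073, 0.1041])]
(210, 458) [array([-0.0727,  0.1038]), array([-0.0735,  0.1035])]
wj [ 0.523 -0.285  0.05 ] [-0.013 -0.183  0.05 ]
bot [ 0.609 -0.294  0.118] [ 0.073 -0.189  0.118]
wj2 [ 0.7  -0.29  0.05] [ 0.164 -0.183  0.05 ]
dj [ 0.598 -0.154  0.051] [ 0.058 -0.05   0.051]
tinL [0.623 0.121 0.022] [0.075 0.225 0.022]
tinR [0.639 0.018 0.022] [0.094 0.123 0.022]
tinF [0.585 0.042 0.022] [0.039 0.145 0.022]
tinB [0.676 0.098 0.022] [0.128 0.204 0.022]
```

play_rows([
  [0,0,0,0,0,0.09,0],
  [0,0,0,0,0,0.09,0],
  [0,0,0,0,0,0.09,0],
  [0,0,0,0,0,0.01,0],
  [0,0,0,0,0,0,0],
])

```text
t: 0.6
tool_pos: [0.2701, -0.6185, 0.4042]
eef_rot: [-0.0, 1.0, -0.013, -0.0]
wrist_force: [0.1, 0.3, 0.7]
finger_gap: 0.0122
grasp_force: 0.0
```

play_rows([
  [0.15,-0.45,0,0,0,0,0],
  [0.15,-0.45,0,0,0,0,0],
  [0.15,-0.45,0,0,0,0,0],
  [0.15,-0.45,0,0,0,0,0],
  [0.15,-0.45,0,0,0,0,0],
])

```text
t: 1.1
tool_pos: [0.3517, -0.3939, 0.4046]
eef_rot: [-0.0, 1.0, -0.013, 0.0]
wrist_force: [0.7, 0.1, 0.5]
finger_gap: -0.0002
grasp_force: 0.0
```

play_rows([
  [0.15,-0.45,0,0,0,0,0],
  [0.15,-0.45,0,0,0,0,0],
  [0.15,-0.45,0,0,0,0,0],
  [0.15,-0.45,0,0,0,0,0],
  [0.15,-0.45,0,0,0,0,0],
])

```text
t: 1.6
tool_pos: [0.4329, -0.171, 0.4049]
eef_rot: [0.0, 1.0, -0.013, 0.0]
wrist_force: [1.3, -0.6, 0.5]
finger_gap: 0.0
grasp_force: 0.0
```

play_rows([
  [0.15,-0.45,0,0,0,0,0],
  [0.15,-0.45,0,0,0,0,0],
  [0.15,-0.45,0,0,0,0,0],
  [0.15,-0.45,0,0,0,0,0],
  [0.15,-0.45,0,0,0,0,0],
])

```text
t: 2.1
tool_pos: [0.5142, 0.052, 0.405]
eef_rot: [0.0, 1.0, -0.013, 0.0]
wrist_force: [1.1, 0.4, -0.1]
finger_gap: -0.0
grasp_force: 0.0
```

```bash
cat >> h.py <<'E'
def case():
    from rig import manip
    o=manip.get_obs();p=np.array(o["tool_pos"]);C=np.array([.5417,-.1024,0]);s,c=np.sin(-.0294),np.cos(-.0294)
    R=np.array([[c,-s,0],[s,c,0],[0,0,1]]);q=R.T@(p-C);q[2]-=.173
    print("t",round(o["t"],2),"tip in case",q.round(4),"F",np.round(o["wrist_force"],1))
E
python3 - <<'E'
from h import *
from rig import grab_frame
case();cv2.imwrite("pics/w1.png",grab_frame("wrist")[:,:,::-1])
s=grab_frame("side")[100:260,170:350,::-1];cv2.imwrite("pics/s1.png",cv2.resize(s,None,fx=3.5,fy=3.5))
a=cv2.imread("pics/w1.png");b=cv2.imread("pics/s1.png");b=cv2.resize(b,(432,384));cv2.imwrite("pics/m1.png",cv2.resize(np.hstack([a,b]),(800,325)))
E
```

```text
t 2.1 tip in case [-0.032   0.1535  0.232 ] F [ 1.1  0.4 -0.1]
```

View pics/m1.png

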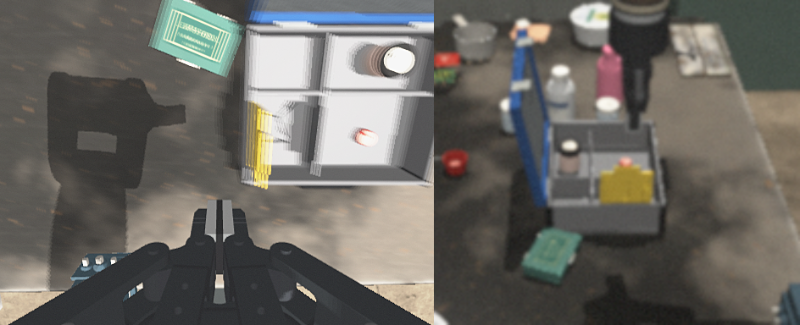

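The wrist and side views agree with the measured pose: the gripper is left of the case and the flap is upright and clear. I go down beside the flap and push it along its arc.

play_rows([
  [0,0,0.44,0,0,0,0],
  [0,0,0.44,0,0,0,0],
  [0,0,0.44,0,0,0,0],
  [0,0.16,0,0,0,0,0],
  [0,0.16,0,0,0,0,0],
])

```text
t: 2.7
tool_pos: [0.512, 0.0173, 0.2702]
eef_rot: [-0.0, 1.0, -0.013, -0.003]
wrist_force: [-0.4, 1.0, 0.2]
finger_gap: 0.0002
grasp_force: 0.6
```

play_rows([
  [0,0.25,0.09,0,0,0,0],
  [0,0.11,0.08,0,0,0,0],
  [0,0.08,0.1,0,0,0,0],
  [0,0.06,0.12,0,0,0,0],
  [0,0.02,0.08,0,0,0,0],
])

```text
t: 3.2
tool_pos: [0.5115, -0.0345, 0.2246]
eef_rot: [0.0, 1.0, -0.014, -0.0]
wrist_force: [0.5, 0.4, 2.1]
finger_gap: 0.0001
grasp_force: 0.6
```

play_rows([
  [0,0,0.01,0,0,0,0],
  [0,0,0.01,0,0,0,0],
  [0,0,0.01,0,0,0,0],
  [0,0,0.01,0,0,0,0],
  [0,0,0.01,0,0,0,0],
])

```text
t: 3.7
tool_pos: [0.5118, -0.0338, 0.2213]
eef_rot: [-0.0, 1.0, -0.014, -0.0]
wrist_force: [-3.3, 1.2, 7.9]
finger_gap: -0.0
grasp_force: 4.1
```

```bash
python3 -c "from h import *;case()"
```

```text
t 3.7 tip in case [-0.0319  0.0677  0.0483] F [-3.3  1.2  7.9]
```

The tip stopped at 48.3 mm, which is the height of the flat flap, with about 8 N. I press once more, lift, and check.

play_rows([
  [0,0,0.01,0,0,0,0],
  [0,0,0.01,0,0,0,0],
  [0,0,0,0,0,0,0],
  [0,0,-0.2,0,0,0,0],
  [0,0,-0.45,0,0,0,0],
])

```text
t: 4.2
tool_pos: [0.51, -0.0336, 0.2807]
eef_rot: [-0.001, 1.0, -0.014, -0.004]
wrist_force: [0.3, -0.4, -1.0]
finger_gap: -0.0001
grasp_force: 0.0
```

play_rows([
  [0,0,-0.5,0,0,0,0],
  [0,0,-0.5,0,0,0,0],
  [0,0,-0.45,0,0,0,0],
  [0,0,-0.2,0,0,0,0],
  [0,0,0,0,0,0,0],
])

```text
t: 4.7
tool_pos: [0.5121, -0.0341, 0.4537]
eef_rot: [0.001, 1.0, -0.014, 0.005]
wrist_force: [0.1, -0.2, -0.5]
finger_gap: 0.0002
grasp_force: 0.0
```

Run:
```python
from h import *
from rig import grab_frame
case();a=grab_frame("wrist")[:,:,::-1]
s=grab_frame("side")[100:260,170:350,::-1];b=cv2.resize(s,(432,384));cv2.imwrite("pics/m2.png",cv2.resize(np.hstack([a,b]),(800,325)))
```

```text
t 4.7 tip in case [-0.0316  0.0674  0.2807] F [ 0.1 -0.2 -0.5]
```

View pics/m2.png

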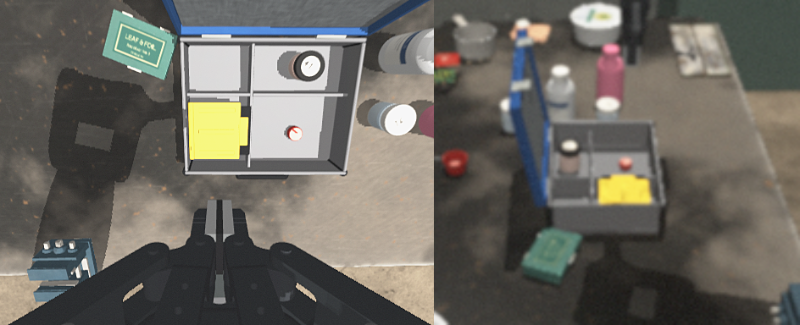

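The flap lies flat in both views, the cover is still open and the jars, bottle and tin are unmoved. Now I go over the cover and down behind it.

play_rows([
  [0.44,0.13,-0.04,0,0,0,0],
  [0.44,0.13,-0.04,0,0,0,0],
  [0.44,0.13,0,0,0,0,0],
  [0.44,0.13,0,0,0,0,0],
  [0.45,0.13,0,0,0,0,0],
])

```text
t: 5.3
tool_pos: [0.7323, -0.1058, 0.4524]
eef_rot: [-0.001, 1.0, -0.014, -0.003]
wrist_force: [1.2, 0.1, -0.2]
finger_gap: 0.0002
grasp_force: 0.0
```

play_rows([
  [0,0,0,0,0,0,0],
  [0,0,0.25,0,0,0,0],
  [0,0,0.25,0,0,0,0],
  [0,0,0.25,0,0,0,0],
  [0,0,0.13,0,0,0,0],
])

```text
t: 5.8
tool_pos: [0.7294, -0.1048, 0.3624]
eef_rot: [-0.001, 1.0, -0.014, -0.004]
wrist_force: [-0.7, 0.6, -0.0]
finger_gap: 0.0
grasp_force: 0.0
```

```bash
python3 -c "from h import *;case()"
```

```text
t 5.8 tip in case [0.1877 0.0032 0.1894] F [-0.7  0.6 -0. ]
```

play_rows([
  [-0.2,0,-0.05,0,0,0,0],
  [-0.2,0,-0.05,0,0,0,0],
  [-0.14,0,0,0,0,0,0],
  [-0.14,0,0,0,0,0,0],
  [-0.18,0,0,0,0,0,0],
])

```text
t: 6.3
tool_pos: [0.6445, -0.1026, 0.3795]
eef_rot: [0.0, 1.0, -0.014, 0.002]
wrist_force: [2.6, 0.1, 2.7]
finger_gap: 0.0001
grasp_force: 1.4
```

play_rows([
  [-0.19,0,0.01,0,0,0,0],
  [-0.18,0,0.04,0,0,0,0],
  [-0.17,0,0.06,0,0,0,0],
  [-0.16,0,0.09,0,0,0,0],
  [-0.16,0,0.1,0,0,0,0],
])

```text
t: 6.8
tool_pos: [0.5581, -0.1002, 0.3491]
eef_rot: [0.0, 1.0, -0.014, 0.001]
wrist_force: [3.0, 0.1, -0.2]
finger_gap: -0.0001
grasp_force: 0.7
```

```bash
python3 -c "from h import *;case()"
```

```text
t 6.8 tip in case [0.0163 0.0027 0.1761] F [ 3.   0.1 -0.2]
```

play_rows([
  [-0.14,0,0.15,0,0,0,0],
  [-0.13,0,0.16,0,0,0,0],
  [-0.09,0,0.16,0,0,0,0],
  [-0.09,0,0.16,0,0,0,0],
  [-0.04,0,0.15,0,0,0,0],
])

```text
t: 7.3
tool_pos: [0.5086, -0.0987, 0.2697]
eef_rot: [-0.0, 1.0, -0.014, -0.001]
wrist_force: [-0.5, 0.0, 0.8]
finger_gap: 0.0004
grasp_force: 0.5
```

play_rows([
  [-0.04,0,0.1,0,0,0,0],
  [0,0,0.04,0,0,0,0],
  [0,0,0.02,0,0,0,0],
  [0,0,0.01,0,0,0,0],
  [0,0,0.01,0,0,0,0],
])

```text
t: 7.8
tool_pos: [0.5063, -0.099, 0.2533]
eef_rot: [0.0, 1.0, -0.014, 0.0]
wrist_force: [-1.1, -0.8, 1.0]
finger_gap: -0.0004
grasp_force: 0.4
```

```bash
python3 -c "from h import *;case()"
```

```text
t 7.8 tip in case [-0.0355  0.0023  0.0803] F [-1.1 -0.8  1. ]
```

play_rows([
  [0,0,0.01,0,0,0,0],
  [0,0,0.01,0,0,0,0],
  [0,0,0.01,0,0,0,0],
  [0,0,0.01,0,0,0,0],
  [0,0,0.005,0,0,0,0],
])

```text
t: 8.3
tool_pos: [0.5063, -0.0991, 0.2503]
eef_rot: [-0.0, 1.0, -0.014, -0.0]
wrist_force: [-6.1, 2.3, 13.3]
finger_gap: 0.0
grasp_force: 6.8
```

```bash
python3 -c "from h import *;case()"
```

```text
t 8.3 tip in case [-0.0354  0.0022  0.0773] F [-6.1  2.3 13.3]
```

The cover stopped at 77.3 mm, its shut height, with 13 N. I hold, lift and check.

play_rows([
  [0,0,0.01,0,0,0,0],
  [0,0,0,0,0,0,0],
  [0,0,0,0,0,0,0],
  [0,0,-0.1,0,0,0,0],
  [0,0,-0.4,0,0,0,0],
])

```text
t: 8.8
tool_pos: [0.5042, -0.0983, 0.2936]
eef_rot: [-0.002, 1.0, -0.014, -0.004]
wrist_force: [0.2, -0.2, 0.0]
finger_gap: -0.0
grasp_force: 0.0
```

play_rows([
  [0,0,-0.5,0,0,0,0],
  [0,0,-0.5,0,0,0,0],
  [0,0,-0.3,0,0,0,0],
  [0,0,0,0,0,0,0],
  [0,0,0,0,0,0,0],
])

```text
t: 9.3
tool_pos: [0.5058, -0.0989, 0.4279]
eef_rot: [0.0, 1.0, -0.014, 0.001]
wrist_force: [-0.5, -0.5, 0.5]
finger_gap: -0.0
grasp_force: 0.0
```

Run:
```python
from h import *
from rig import grab_frame
case();a=grab_frame("wrist")[:,:,::-1]
s=grab_frame("side")[100:260,170:350,::-1];b=cv2.resize(s,(432,384));cv2.imwrite("pics/m3.png",cv2.resize(np.hstack([a,b]),(800,325)))
```

```text
t 9.3 tip in case [-0.036   0.0024  0.2549] F [-0.5 -0.5  0.5]
```

View pics/m3.png

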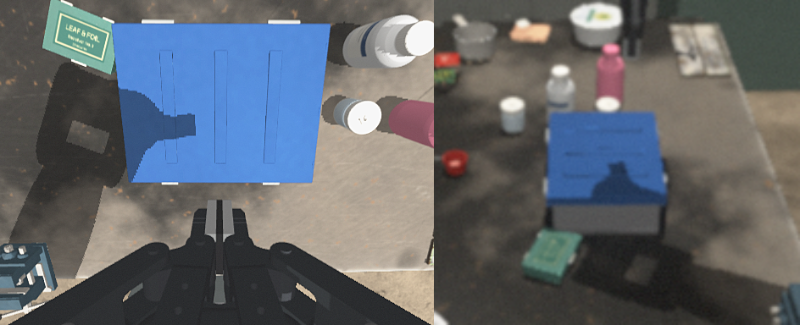

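The cover is shut flush in both views, the jar, bottle and tin stand as before, and the gripper is clear.

```bash
python3 -c "
from rig import workorder
print(workorder.close_job())"
```

```text
the job is handed in; nothing more can be done
None
```

I pushed the flap flat, swung the cover shut over it and handed the job in at about 9.4 s. The last pictures show the cover flush and the white jar, bottle and tin where they stood; the dark jar is hidden under the cover. The hand-in gave no verdict.

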